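# Stand a taper chuck in its setting stand and pin the keeper

## Task

A tapered tool chuck has been left leaning half out of its blue setting stand. Tip it upright so that its taper goes fully home in the socket with the flange flat on the seat, then swing the yellow keeper arm fully closed across the flange, then push the hitch pin by its red knob all the way through the cross holes, and last swing the brass wire loop round until it hooks over the far end of the pin. Do not knock the chuck off the stand, and leave the jar, the plywood tray and the wooden disc stack where they are.

Things in the scene. Friction and masses are not known exactly. Their poses are not given: they have to be found in the camera images.
- stand: Fixed setting stand: blue base plate, 170 x 235 x 12 mm, with a round steel socket boss 60 mm across. Origin on the table plane, under the socket's axis; z up. Its x, y, z are called stand x, y, z below. The chuck leans towards stand -x. Never tilted; turned up to 20 degrees about z.
- socket (a point): Centre of the socket's mouth, on the flat seat ring (60 mm across), 70 mm above the table; axes as the stand's. The mouth is 33 mm across and narrows downward over 48 mm to 19 mm: the chuck's taper with 0.7 mm to spare all round.
- rest_bar (a point): Top middle of the level black rest bar that the chuck leans on: 10 mm thick, along stand y from -34 to 34 mm, on two thin posts; at stand (-56, 0, 111) mm.
- clevis (a point): Middle between the two blue lugs, on the pin's axis, at stand (0, -92, 104) mm. The lugs are 7 mm thick in stand y, centred at y = -80 and -104 mm, 26 mm wide in x, tops 118 mm above the table. The pin's axis runs level along stand y.
- chuck: Loose steel tool chuck, about 0.5 kg, round about its z. Origin: centre of the flange's underside; z points to the nut. Below it the taper, 32 mm across at the flange, 18 mm at the nose, 48 mm long. Above: flange 50 mm across, 12 mm thick; neck 26 mm across up to 22 mm; dark nut 34 mm across, 22 to 60 mm. Home, it is upright and its origin coincides with point socket.
- chuck_top (a point): Centre of the nut's flat top (28 mm across, bevelled), 60 mm above the chuck's origin; home, 130 mm above the table. At the start the nose is in the socket's mouth, the chuck leans 37 degrees to stand -x with the nut on the rest bar, and the nut's lower rim is at stand x = -66, z = 128 mm. Pushed there towards stand +x it turns upright with 1 to 3 N and drops in.
- keeper (a joint): Yellow keeper arm, flat, 84 to 90 mm above the table, turning about a vertical hinge. 0 rad = fully closed on its stop (along stand -y over the flange, its end ear between the lugs); grows as it opens, counterclockwise from above, towards stand +x, up to 1.6. Stays where left, moves with about 1.5 N at the post. Cannot pass over a chuck that is not home.
- keeper_hinge (a point): On the keeper's vertical hinge axis, at stand (0, 52, 87) mm.
- keeper_post (a point): Top centre of the keeper's black upright handle post, 14 mm across, standing 38 mm above the arm (from 90 to 128 mm above the table), 100 mm from the hinge axis. With the keeper closed it is at stand (25, -45, 128) mm.
- pin (a joint): Captive steel hitch pin, 10 mm across, sliding level along stand y. 0 m = drawn out, 0.042 = pushed fully in against its stop, towards stand +y, its end then standing 27 mm inside the inner lug. Friction about 3 N; stays where left.
- pin_knob (a point): Centre of the outer (stand -y) face of the pin's red push knob, 24 mm across, 104 mm above the table. The loop's pivot is 46 mm from here in stand +y.
- loop_pivot (a point): Vertical pivot axis of the wire loop on the pin, at pin height (104 mm above the table); it travels with the pin: stand (0, -166 + travel, 104) mm.
- loop (a joint): Brass wire loop (wire 4 mm thick, level, at pin height) turning about point loop_pivot. 0 rad = closed, the fork at its end straddling the far end of the pin; it grows as it opens, counterclockwise from above, so that at 1.57 it points to stand -x; range 0 to 1.7, with stops. Stays where left, moves with about 1 N.
- loop_bow (a point): Middle of the straight run of the loop's wire, which is 36 mm long, parallel to the pin when closed; closed it lies 26 mm to stand -x and 42 mm to stand +y of loop_pivot. Pushing its outer side (away from the pin) closes the loop.
- jar: Bystander: amber jar with white lid, 56 mm across, 75 mm high; origin under its centre.
- tray: Bystander: plywood tray 90 x 70 x 30 mm; origin under its centre.
- coil: Bystander: stack of three glued wooden discs, 66 mm across, 36 mm high; origin under its centre.

How it is judged (in metres and radians):
On the way, in this order (a step that is already met when the one before it is completed fails the run):
1. the chuck stands upright, fully home in the socket (horizontal distance between chuck and socket below 0.003 m and z of chuck in the frame of socket below 0.002 m and angle between chuck's own z axis and vertical below 0.04 rad), for 0.2 s.
2. then the keeper is fully closed over the flange (all of step 1 and value of joint keeper below 0.03 rad), for 0.2 s.
3. then the pin is pushed all the way through (all of step 2 and value of joint pin above 0.039 m), for 0.2 s.
4. last the loop is hooked over the pin's end (all of step 3 and value of joint loop below 0.1 rad), for 0.2 s.
At the end, for the whole second after the job is handed in: The chuck is at rest, upright within 0.04 rad, within 3 mm of the socket's axis and its flange less than 2 mm above the seat; the keeper is within 0.03 rad of closed, the pin at least 39 of its 42 mm in, and the loop within 0.10 rad of closed (all of step 4 and linear speed of chuck below 0.02 m/s); the robot touches nothing.
It fails at once if the chuck is knocked off the stand (height (world z) of chuck below 0.05 m or angle between chuck's own z axis and vertical above 1.3 rad).
It fails at once if the jar is moved by more than 30 mm (distance of jar from where it was at the start of the episode above 0.03 m).
It fails at once if the tray is moved by more than 30 mm (distance of tray from where it was at the start of the episode above 0.03 m).
It fails at once if the wooden disc stack is moved by more than 30 mm (distance of coil from where it was at the start of the episode above 0.03 m).
It also fails if it takes over 56 s, if anything falls off the work surface, if the arm or the gripper's body presses on something with over 40 N, if the wrist force passes 120 N, or if a joint passes its speed limit or range.

## Robot

A 7-joint arm with a two-finger parallel gripper is mounted at the origin on the work surface. World frame = base frame: x ahead of the robot, y to its left, z up, the work surface at z = 0. Lengths are in m, angles in degrees, forces in N, time in s.
With the tool pointing down it reaches from about 0.425 to 0.875 m from the base axis. Payload 4.7 kg.
Tool frame: the origin (TCP) lies on the front face of the gripper's body, between the roots of the fingers; the fingertips stand 70 mm ahead of it and the grasp point (between the pads) lies 51 mm ahead of it; z points along the fingers, y is the direction in which the jaws open and shut (so a half turn about z gives the same grasp; the last joint's range is limited). The gripper opens to 87 mm and grips with 3 to 60 N. Pads are 19 mm wide; open, the fingers measure 117 mm over their backs; the gripper's body (75 mm by 190 mm) begins 51 mm behind the grasp point.
Start: joints at [0.808, 18.392, -4.016, 83.108, 1.295, 78.541, -3.26], TCP at [0.65, -0, 0.292] pointing down, gripper open.
Joint ranges: [-163.93, 163.93], [-17.29, 119.83], [-79.2, 71.16], [3.27, 140.29], [-89.18, 269.18], [5.43, 117.66], [-154.24, 154.24]. Speed limits (degrees/s): [147.25, 147.25, 180, 180, 180, 180, 180].

## Interface

Orientations are given as [roll, pitch, yaw] about the fixed x, y, z axes, in that order (R = Rz(yaw) Ry(pitch) Rx(roll)).
In Python, from cell import env gives the robot as it stands.
- The arm moves only by the tool drive_tool, never from a script. Its argument "commands" is a list of rows, each a list of 7 numbers: the shift along the tool's x, y, z in cm, then the turn, a rotation vector about the tool's x, y, z in degrees, then the opening, from 0 (shut) to 1 (fully open). In form: [[tx, ty, tz, rx, ry, rz, hand], ...]. A call has 1 to 20 rows; each row shifts and turns the commanded pose from where the row before left it, along the tool's axes as they then stand; what a row does not reach is not made up. A row lasts 1/12 s, in which the tool goes at most 41.7 mm and 7.16 degrees, less where a joint would pass 70% of its speed; a pose out of reach is approached as far as the arm can. A call is refused whole if a number of a shift passes 4.17 or a number of a turn 7.16, either way. A call with a gripper value outside its range is refused whole. The fingers move at their own pace and stop on an object; "force" is the grip in N (left out, the last holds). Time passes only in rows, so rows that do not move let the fingers close. It gives the time, the measured TCP pose, the force and the opening at its end, in the units of the state.
- env.get_obs(): the state, without advancing time (a new reading comes with each control period).
- env.read_camera(name): name is "scene" or "side" or "wrist"; returns a dict with "img" (480x640x3 uint8, blue, green, red), "mtx" (3x3 intrinsics, pixels), "pose" (4x4, takes a point from camera to world coordinates). Camera axes: x right, y down, z forward; pixel columns grow to the right and rows downward; lengths in m; the calibration is good to about 2 mm. The wrist camera is an equidistant fisheye: a pixel r from the principal point sees the ray r / f radians off the axis. A picture is of the moment at which its call begins. There is no depth.
- env.sign_off(): hands the job in, once; it reports no verdict.
The state is a dict: "time_s": time; "qpos": joint angles; "joint_velocities": joint speeds; "effort": joint torques, N m; "tool_pos": TCP position; "tool_rot": TCP orientation; "force": force on the tool from outside, world axes, zero at the start; "wrist_torque": the same for the moment, N m; "grip_width": finger opening in m.
Only numpy, scipy, OpenCV 4.12 (cv2) and the standard library are available. Lean on these libraries where they do the work, as an engineer would, in place of code of your own. Each camera call takes 0.05 s, during which the arm holds its last target.

## Working session

There is one attempt and no reset: what is moved stays moved. The work goes in short steps, Python scripts to look and compute and a tool call to move; the robot and the scene stay as the last step left them, time stands still between calls to the robot, and variables do not carry over. Pictures are saved under pics/ and viewed, and the job is handed in when it is done.

Besides the shell and the picture viewer there is one more tool, called after "Call:" by a JSON object that holds its "name" and its "arguments", one argument or row to a line. drive_tool: Moves the arm, as the interface text tells. Its arguments: {"type":"object","properties":{"commands":{"type":"array"},"force":{"type":"number"}},"required":["commands"]}

```bash
ls; mkdir -p pics
python3 - <<'E'
from cell import env
import cv2
o=env.get_obs(); print(o)
for n in ["scene","side","wrist"]:
    c=env.read_camera(n); cv2.imwrite(f"pics/{n}0.png",c["img"]); print(n,c["mtx"].tolist(),c["pose"].round(4).tolist())
E
```

```text
pics
{'time_s': 0.0, 'qpos': array([ 0.80724561, 18.43854303, -4.01686   , 83.17444285,  1.29259273,
       78.54005415, -3.26147689]), 'joint_velocities': array([-0.00940943, -0.15264941,  0.0268445 ,  0.07174201,  0.0191938 ,
        0.01498588, -0.00589948]), 'effort': array([-2.58547143e-04, -4.91284704e+01, -4.03903294e-01, -3.12526345e+01,
       -6.40594075e-02,  4.37659642e-02,  1.61017233e-04]), 'tool_pos': array([ 6.49584225e-01, -1.04774862e-05,  2.91171427e-01]), 'tool_rot': array([-1.79892073e+02,  2.93295421e-03,  9.00017999e+01]), 'force': array([-0.52038374, -0.04100711, -0.19786581]), 'wrist_torque': array([-0.03913995,  0.02187238,  0.01968354]), 'grip_width': 0.08695933212617424}
scene [[498.24380602184823, 0.0, 316.6218593555989], [0.0, 498.24380602184823, 233.06091900048793], [0.0, 0.0, 1.0]] [[0.7146, 0.5139, -0.4745, 0.9703], [0.6993, -0.5433, 0.4647, -0.246], [-0.019, -0.6639, -0.7476, 0.6767], [0.0, 0.0, 0.0, 1.0]]
side [[538.7931669097723, 0.0, 319.4207131392082], [0.0, 538.7931669097723, 239.74223561944012], [0.0, 0.0, 1.0]] [[0.9968, -0.0611, 0.051, 0.5641], [-0.079, -0.6852, 0.7241, -0.6348], [-0.0093, -0.7258, -0.6878, 0.8149], [0.0, 0.0, 0.0, 1.0]]
wrist [[371.64829954431775, 0.0, 315.47461451272477], [0.0, 371.64829954431775, 241.12205689719826], [0.0, 0.0, 1.0]] [[1.0, -0.0001, -0.0018, 0.6496], [-0.0006, -0.9563, -0.2924, 0.0803], [-0.0017, 0.2924, -0.9563, 0.3836], [0.0, 0.0, 0.0, 1.0]]
```

View pics/scene0.png

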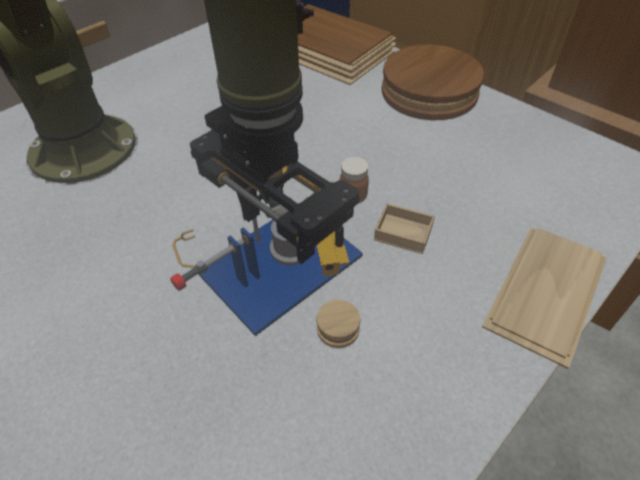

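View pics/side0.png

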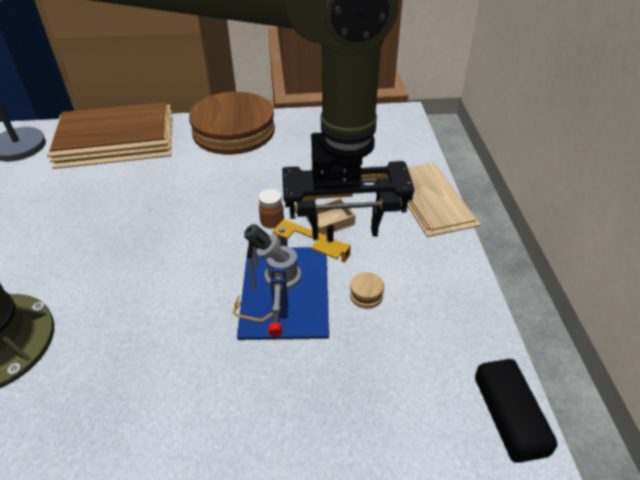

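View pics/wrist0.png

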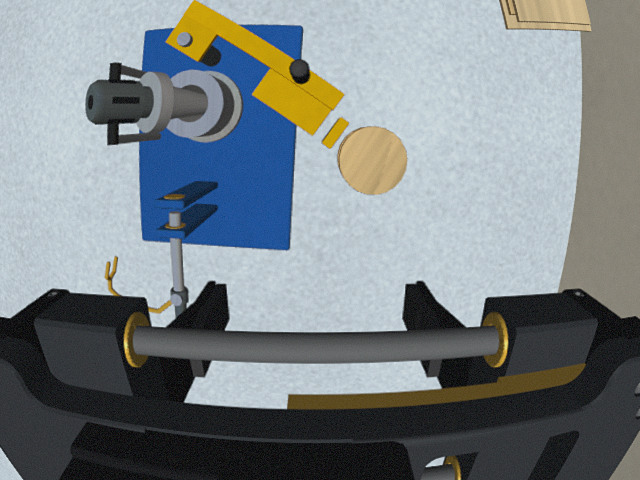

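```bash
cat > h.py <<'E'
import numpy as np, cv2
def ray(c,name,u,v):
    K=c["mtx"]; x=(u-K[0,2])/K[0,0]; y=(v-K[1,2])/K[1,1]
    if name=="wrist":
        r=np.hypot(x,y); d=np.array([x/r*np.sin(r),y/r*np.sin(r),np.cos(r)]) if r>1e-9 else np.array([0,0,1.])
    else: d=np.array([x,y,1.]); 
    d=c["pose"][:3,:3]@d; return c["pose"][:3,3],d/np.linalg.norm(d)
def onz(c,name,u,v,z):
    o,d=ray(c,name,u,v); return o+d*(z-o[2])/d[2]
def tri(rs):
    A=0;b=0
    for o,d in rs:
        P=np.eye(3)-np.outer(d,d); A=A+P; b=b+P@o
    return np.linalg.solve(A,b)
def proj(c,name,p):
    q=c["pose"][:3,:3].T@(np.array(p)-c["pose"][:3,3]); K=c["mtx"]
    if name=="wrist":
        r=np.hypot(q[0],q[1]); t=np.arctan2(r,q[2]); a=q[:2]/r*t
    else: a=q[:2]/q[2]
    return a*[K[0,0],K[1,1]]+K[:2,2]
E
python3 - <<'E'
from cell import env
from h import *
C={n:env.read_camera(n) for n in ["scene","side","wrist"]}
R=[]
for n in ["scene","side"]:
    im=C[n]["img"].astype(int); m=((im[...,2]>120)&(im[...,1]<70)&(im[...,0]<80)).astype(np.uint8)
    nn,l,s,ce=cv2.connectedComponentsWithStats(m); i=1+np.argmax(s[1:,4]); print(n,s[i],ce[i]); R.append(ray(C[n],n,*ce[i]))
print("knob",tri(R))
w=C["wrist"]; im=w["img"].astype(int); m=((im[...,0]>100)&(im[...,2]<60)).astype(np.uint8)
print("hinge",onz(w,"wrist",184,39,.095), "post",onz(w,"wrist",299,68,.128))
for u,v in [(146,31),(302,27),(289,249),(142,240)]: print(onz(w,"wrist",u,v,.012))
cv2.imwrite("pics/w1.png",cv2.resize(w["img"][0:320,60:440],None,fx=2,fy=2)[:600])
s=C["side"]["img"][200:350,210:410]; cv2.imwrite("pics/s1.png",cv2.resize(s,None,fx=4,fy=4))
E
```

```text
scene [172 277  13   9  63] [178.55555556 281.17460317]
side [268 322  13   9  87] [274.20689655 326.27586207]
knob [ 0.52768218 -0.08969089  0.10610405]
hinge [0.54487168 0.16027268 0.095     ] post [0.63843817 0.12414317 0.128     ]
[0.4703076 0.1989733 0.012    ]
[0.63621322 0.18720165 0.012     ]
[ 0.62139795 -0.04209568  0.012     ]
[ 0.45341379 -0.03201278  0.012     ]
```

View pics/w1.png

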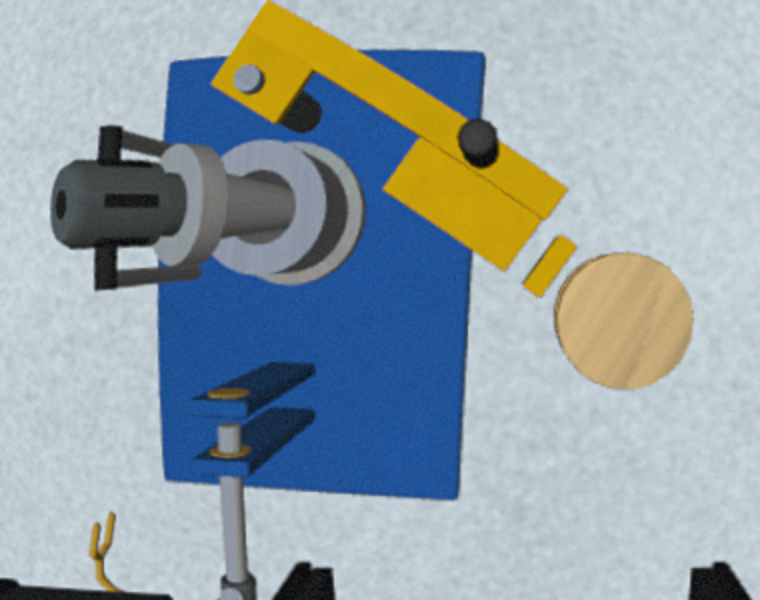

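View pics/s1.png

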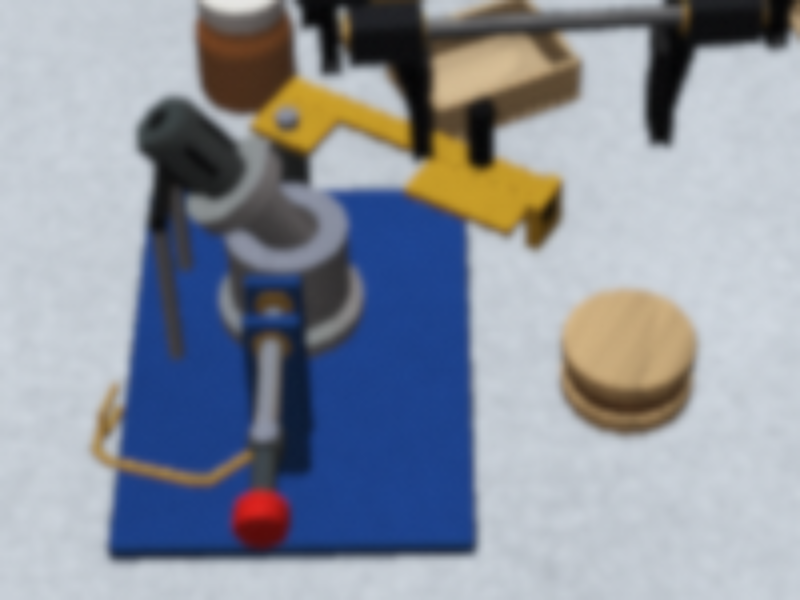

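```bash
cat >> h.py <<'E'
YAW=np.radians(-4.0); O=np.array([.5412,.1084,0])
RS=np.array([[np.cos(YAW),-np.sin(YAW),0],[np.sin(YAW),np.cos(YAW),0],[0,0,1]])
def W(x,y,z): return O+RS@np.array([x,y,z])/1000
E
cat > ov.py <<'E'
from cell import env
from h import *
import sys
tag=sys.argv[1]
P=dict(hinge=(0,52,92),lug1=(0,-80,118),lug2=(0,-104,118),knob=(0,-212,104),piv=(0,-166,104),barL=(-56,-34,111),barR=(-56,34,111),seat=(30,0,70),seat2=(0,-30,70),seat3=(0,30,70),rim=(-66,0,128))
a=np.radians(37)
for n,box,f in [("wrist",(60,0,440,300),2),("side",(210,200,410,350),4),("scene",(150,180,350,330),4)]:
    c=env.read_camera(n); x0,y0,x1,y1=box
    im=cv2.resize(c["img"][y0:y1,x0:x1],None,fx=f,fy=f,interpolation=cv2.INTER_CUBIC)
    for k,p in P.items():
        u=proj(c,n,W(*p)); q=((u-[x0,y0]+.5)*f).astype(int); cv2.circle(im,tuple(int(t) for t in q),3,(0,0,255),-1); cv2.circle(im,tuple(int(t) for t in q),4,(255,255,255),1)
    cv2.imwrite(f"pics/{tag}_{n}.png",im)
E
python3 ov.py ov1
```

```text
(no output)
```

View pics/ov1_wrist.png

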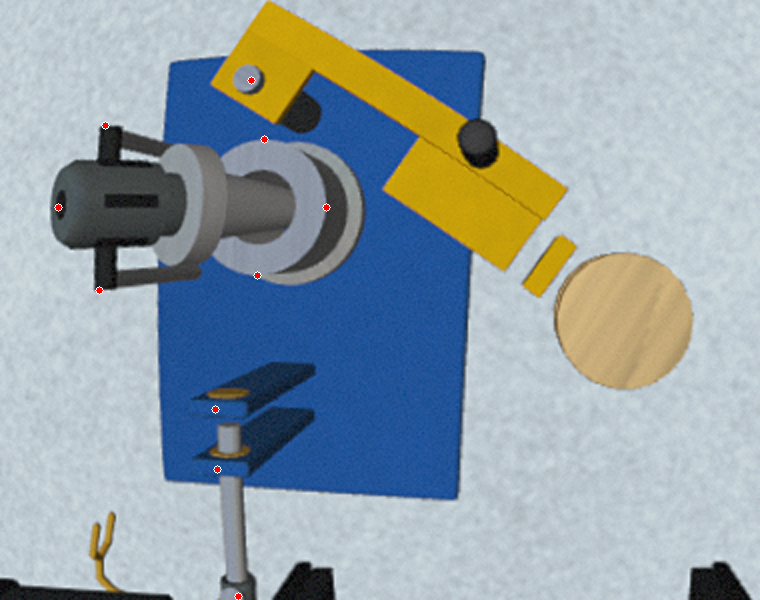

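View pics/ov1_side.png

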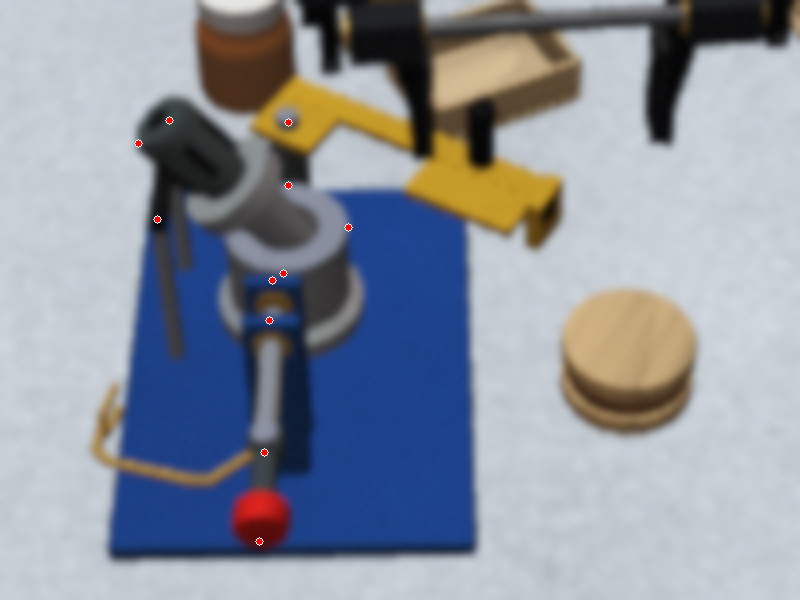

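View pics/ov1_scene.png

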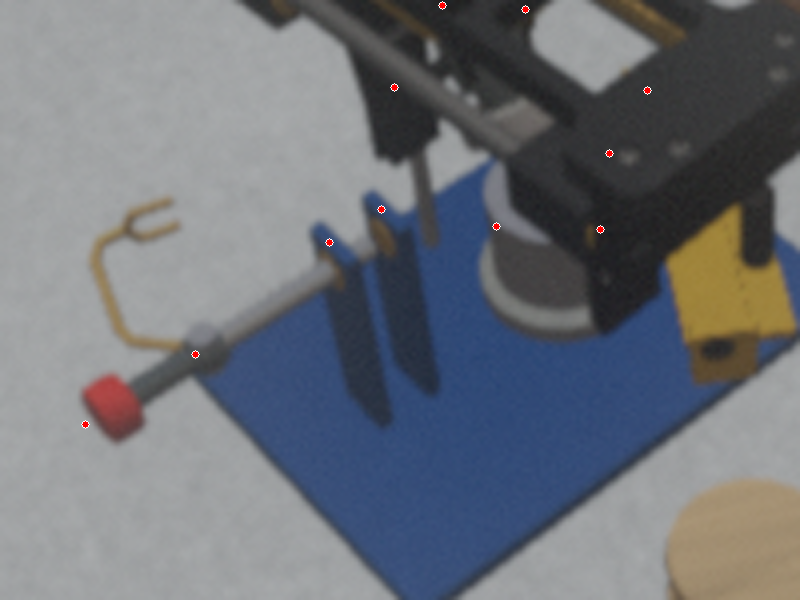

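Call:
{"name": "drive_tool", "arguments": {
  "commands": [
    [1.92,-3.47,0,0,0,0,0.23],
    [1.92,-3.47,0,0,0,0,0.23],
    [1.92,-3.47,0,0,0,0,0.23],
    [1.92,-3.47,0,0,0,0,0.23],
    [1.92,-3.47,0,0,0,0,0.23],
    [1.92,-3.47,0,0,0,0,0.23],
    [0,0,0,0,0,6.71,0.23],
    [0,0,0,0,0,6.71,0.23],
    [0,0,0,0,0,6.71,0.23],
    [0,0,0,0,0,6.71,0.23],
    [0,0,0,0,0,6.71,0.23],
    [0,0,0,0,0,6.71,0.23],
    [0,0,0,0,0,6.71,0.23],
    [0,0,0,0,0,6.71,0.23],
    [0,0,0,0,0,6.71,0.23],
    [0,0,0,0,0,6.71,0.23],
    [0,0,0,0,0,6.71,0.23],
    [0,0,0,0,0,6.71,0.23],
    [0,0,0,0,0,6.71,0.23],
    [0,0,0,0,0,6.71,0.23]
  ]
}}

```text
time_s: 2.12
tool_pos: [0.4418, 0.1152, 0.2924]
tool_rot: [180.0, -0.0, -4.3]
force: [0.6, -0.1, 0.1]
grip_width: 0.0199
```

Call:
{"name": "drive_tool", "arguments": {
  "commands": [
    [0,0,0,0,0,0,0.23],
    [0,0,0,0,0,0,0.23]
  ]
}}

```text
time_s: 2.28
tool_pos: [0.4418, 0.1152, 0.2924]
tool_rot: [180.0, -0.0, -3.8]
force: [-0.4, 0.5, -0.0]
grip_width: 0.0203
```

```bash
python3 ov.py ov2
```

```text
(no output)
```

View pics/ov2_side.png

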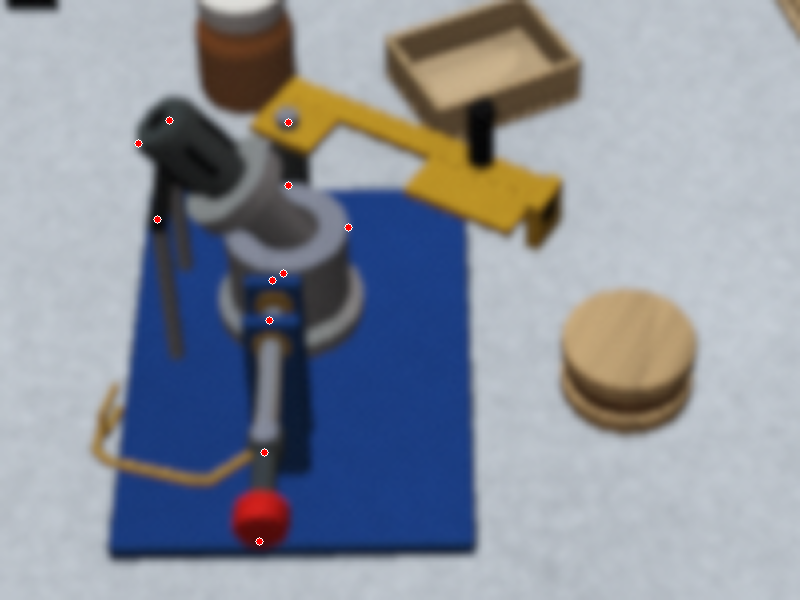

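View pics/ov2_scene.png

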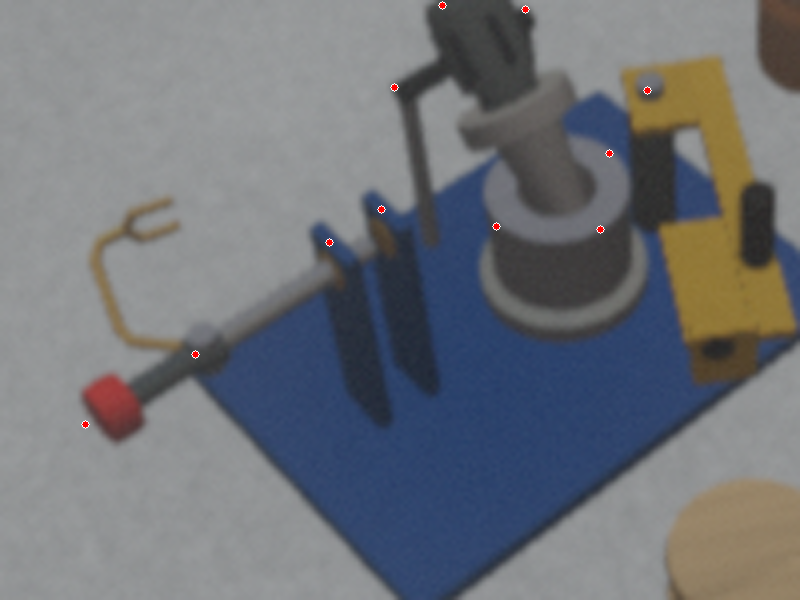

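View pics/ov2_wrist.png

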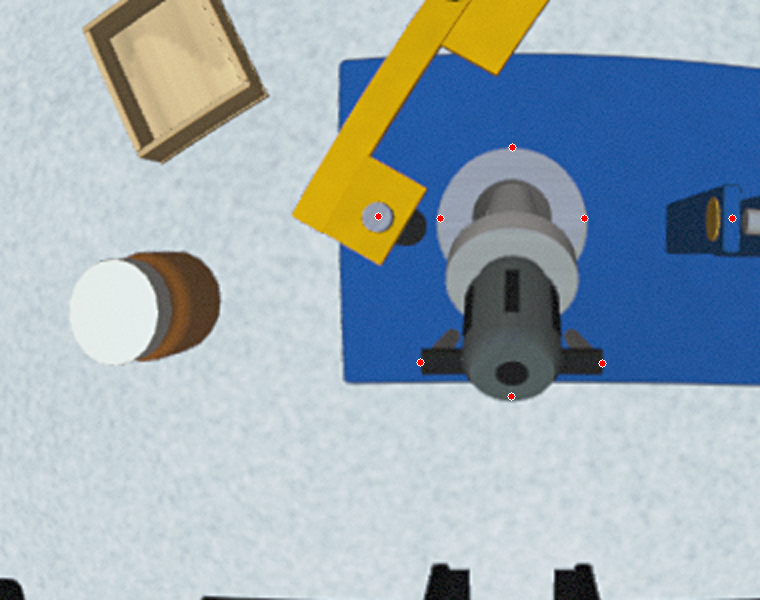

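Call:
{"name": "drive_tool", "arguments": {
  "commands": [
    [0,0,2.6,0,0,0,0.23],
    [0,0,2.6,0,0,0,0.23],
    [0,0,2.6,0,0,0,0.23],
    [0,0,2.6,0,0,0,0.23],
    [0.6,0,0,0,0,0,0.23],
    [0.6,0,0,0,0,0,0.23],
    [0.6,0,0,0,0,0,0.23],
    [0.5,0,0,0,0,0,0.23],
    [0.5,0,0,0,0,0,0.23],
    [0.5,0,0,0,0,0,0.23],
    [0.4,0,0,0,0,0,0.23],
    [0.4,0,0,0,0,0,0.23],
    [0.4,0,0,0,0,0,0.23],
    [0.4,0,0,0,0,0,0.23],
    [0,0,0,0,0,0,0.23]
  ]
}}

```text
time_s: 3.68
tool_pos: [0.4916, 0.1116, 0.1883]
tool_rot: [-180.0, -0.1, -4.0]
force: [0.5, 0.1, -0.0]
grip_width: 0.0205
```

```bash
python3 ov.py ov3
```

```text
(no output)
```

View pics/ov3_side.png

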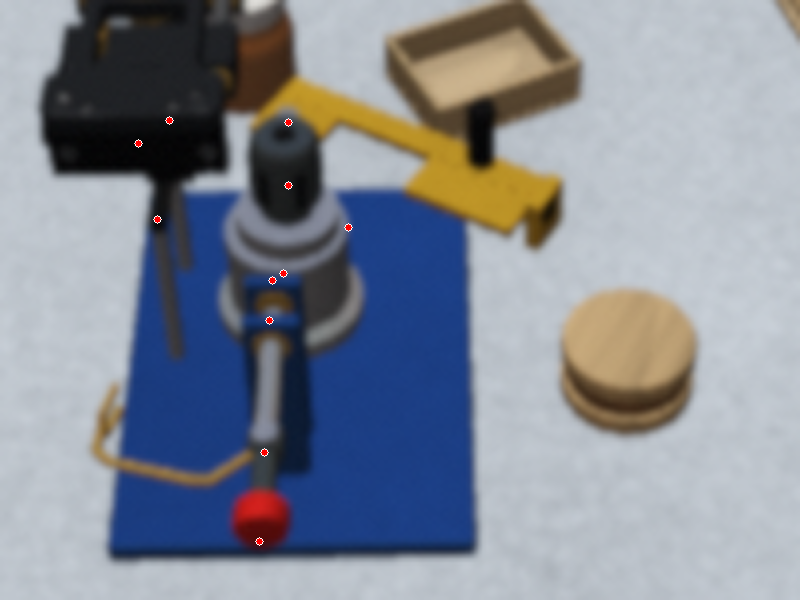

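View pics/ov3_scene.png

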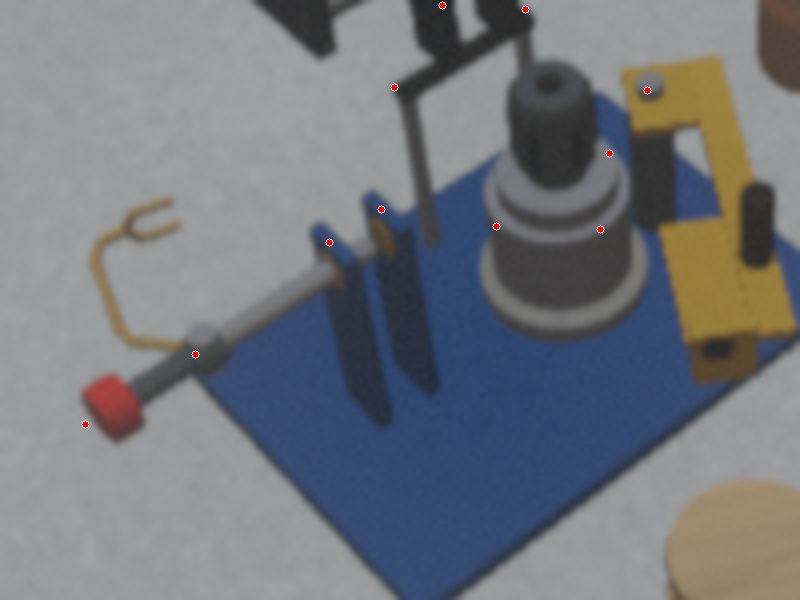

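Run:
```python
from cell import env
from h import *
print(env.get_obs()["qpos"].round(1))
for n,z in [("side",4),("scene",4)]:
    c=env.read_camera(n); print(n,proj(c,n,W(0,0,130)),onz(c,n,*( (210+288/4,200+129/4) if n=="side" else (150+550/4,180+83/4)),.130)-W(0,0,130))
```

```text
[  -2.2    5.8  -14.3  110.7    1.6   63.7 -111.1]
side [279.23665194 234.01078938] [0.00529474 0.00440664 0.        ]
scene [285.54044626 200.9281375 ] [0.00194223 0.00237026 0.        ]
```

Call:
{"name": "drive_tool", "arguments": {
  "commands": [
    [0,0,-2.6,0,0,0,0.35],
    [0,0,-2.6,0,0,0,0.35],
    [2.9,-0.45,0,0,0,0,0.35],
    [2.9,-0.45,0,0,0,0,0.35],
    [2.9,-0.45,0,0,0,0,0.35],
    [2.9,-0.45,0,0,0,0,0.35],
    [2.9,-0.45,0,0,0,0,0.35],
    [0,0,0,0,0,-7,0.35],
    [0,0,0,0,0,-7,0.35],
    [0,0,0,0,0,-7,0.35],
    [0,0,0,0,0,-7,0.35],
    [0,0,0,0,0,-7,0.35],
    [0,0,0,0,0,-7,0.35],
    [0,0,0,0,0,-7,0.35],
    [0,0,0,0,0,-7,0.35],
    [0,0,0,0,0,-7,0.35],
    [0,0,0,0,0,-7,0.35],
    [0,0,0,0,0,-7,0.35],
    [0,0,0,0,0,-7,0.35],
    [0,0,0,0,0,-7,0.35]
  ]
}}

```text
time_s: 5.6
tool_pos: [0.6367, 0.1242, 0.2402]
tool_rot: [-180.0, 0.0, 87.4]
force: [-0.6, 0.4, 0.1]
grip_width: 0.0304
```

Call:
{"name": "drive_tool", "arguments": {
  "commands": [
    [0,0,0,0,0,-7,0.35],
    [0,0,0,0,0,-7,0.35],
    [0,0,0,0,0,-7,0.35],
    [0,0,0,0,0,-7,0.35],
    [0,0,0,0,0,-1,0.35],
    [0,0,0,0,0,0,0.35]
  ]
}}

```text
time_s: 6.1
tool_pos: [0.6368, 0.1242, 0.2401]
tool_rot: [-180.0, -0.0, 115.9]
force: [-0.3, 0.1, -0.3]
grip_width: 0.0303
```

Run:
```python
from cell import env
from h import *
c=env.read_camera("wrist"); im=c["img"].copy(); o=env.get_obs(); print(o["qpos"].round(1))
for p in [(95.5,22.3,128),(0,0,130),(0,52,92),(25,-45,128)]:
    u=proj(c,"wrist",W(*p)); cv2.circle(im,tuple(int(t) for t in u),3,(0,0,255),-1); print(u)
cv2.imwrite("pics/w4.png",im)
```

```text
[ 10.5  22.7 -30.9  86.4  11.9  74.2   4.2]
[317.73200399 271.34662878]
[160.62634683 226.80454242]
[213.84400691 145.41910559]
[171.25282414 303.06060811]
```

View pics/w4.png

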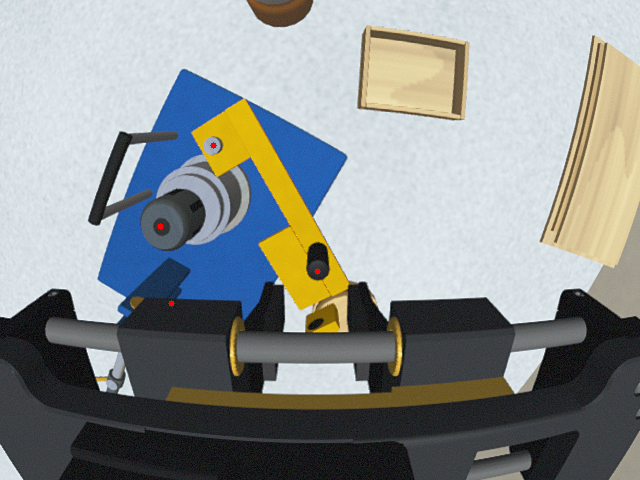

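Call:
{"name": "drive_tool", "arguments": {
  "commands": [
    [0,0,2.5,0,0,0,0.35],
    [0,0,2.5,0,0,0,0.35],
    [0,0,2.0,0,0,0,0.35],
    [0,0,0,0,0,0,0.21],
    [0,0,0,0,0,0,0.21],
    [0,0,0,0,0,0,0.21]
  ]
}}

```text
time_s: 6.65
tool_pos: [0.6376, 0.1247, 0.1717]
tool_rot: [179.9, 0.0, 116.0]
force: [0.2, -0.9, 0.8]
grip_width: 0.0205
```

Run:
```python
from cell import env
from h import *
o=env.get_obs(); p=RS.T@(o["tool_pos"]-O)*1000; print(p, o["force"],o["tool_rot"],o["grip_width"])
p=p[:2]
for th in np.linspace(-17.3,-77.5,13)[1:]:
    q=np.array([0,52])+100.2*np.array([np.cos(np.radians(th)),np.sin(np.radians(th))]); d=q-p; p=q
    a=np.radians([120,30]); print(round(th,1),(np.array([d@[np.cos(t),np.sin(t)] for t in a])/10).round(2))
```

```text
[ 95.02416781  22.93454619 171.66509093] [ 0.18886411 -0.94975002  0.82852263] [1.79894048e+02 2.62584044e-02 1.16007253e+02] 0.020530285469220675
-22.3 [-0.66 -0.65]
-27.3 [-0.51 -0.72]
-32.4 [-0.44 -0.76]
-37.4 [-0.37 -0.79]
-42.4 [-0.3  -0.82]
-47.4 [-0.23 -0.85]
-52.4 [-0.15 -0.86]
-57.4 [-0.08 -0.87]
-62.4 [-0.   -0.88]
-67.5 [ 0.08 -0.87]
-72.5 [ 0.15 -0.86]
-77.5 [ 0.23 -0.85]
```

Call:
{"name": "drive_tool", "arguments": {
  "commands": [
    [-0.66,-0.65,0,0,0,0,0.21],
    [-0.51,-0.72,0,0,0,0,0.21],
    [-0.44,-0.76,0,0,0,0,0.21],
    [-0.37,-0.79,0,0,0,0,0.21],
    [-0.3,-0.82,0,0,0,0,0.21],
    [-0.23,-0.85,0,0,0,0,0.21],
    [-0.15,-0.86,0,0,0,0,0.21],
    [-0.08,-0.87,0,0,0,0,0.21],
    [0,-0.88,0,0,0,0,0.21],
    [0.08,-0.87,0,0,0,0,0.21],
    [0.15,-0.86,0,0,0,0,0.21],
    [0.12,-0.43,0,0,0,0,0.21],
    [0.11,-0.42,0,0,0,0,0.21],
    [0,0,0,0,0,0,0.21]
  ]
}}

```text
time_s: 7.82
tool_pos: [0.5603, 0.0617, 0.1707]
tool_rot: [179.7, 0.1, 116.1]
force: [7.5, 1.9, -5.4]
grip_width: 0.0186
```

```bash
cat > look.py <<'E'
from cell import env
from h import *
import sys
tag=sys.argv[1]
o=env.get_obs(); p=RS.T@(o["tool_pos"]-O)*1000; print("stand",p.round(1),"F stand",(RS.T@o["force"]).round(1),o["tool_rot"].round(1),o["grip_width"],o["time_s"],o["qpos"].round(0))
P=[(25,-45,128),(0,0,130),(0,-80,118)]
cs=[]
for n,box,f in [("side",(210,190,410,350),3),("scene",(150,180,350,340),3)]:
    c=env.read_camera(n); x0,y0,x1,y1=box
    im=cv2.resize(c["img"][y0:y1,x0:x1],None,fx=f,fy=f,interpolation=cv2.INTER_CUBIC)
    for k in P:
        u=(proj(c,n,W(*k))-[x0,y0]+.5)*f; cv2.circle(im,tuple(int(t) for t in u),2,(0,0,255),-1)
    cs.append(im)
    cv2.imwrite(f"pics/{tag}_{n}.png",im)
c=env.read_camera("wrist"); im=c["img"].copy()
for k in P:
    u=proj(c,"wrist",W(*k)); cv2.circle(im,tuple(int(t) for t in u),2,(0,0,255),-1)
cv2.imwrite(f"pics/{tag}_wrist.png",im)
E
python3 look.py k1
```

```text
stand [ 22.3 -45.3 170.7] F stand [ 7.4  2.5 -5.4] [1.797e+02 1.000e-01 1.161e+02] 0.018600320179334714 7.8167 [ 18.  16. -31. 103.   9.  63.  10.]
```

View pics/k1_side.png

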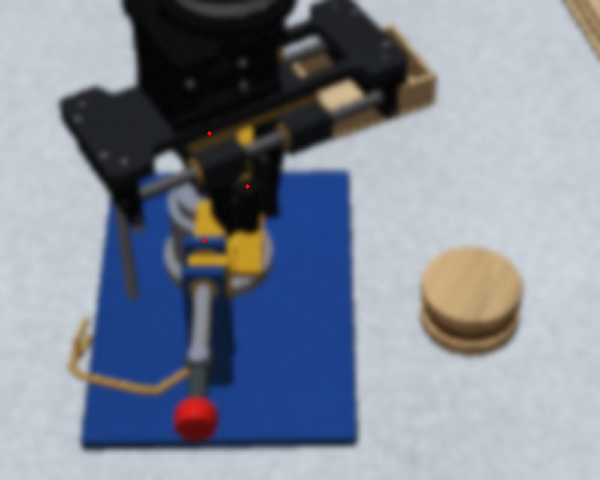

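View pics/k1_wrist.png

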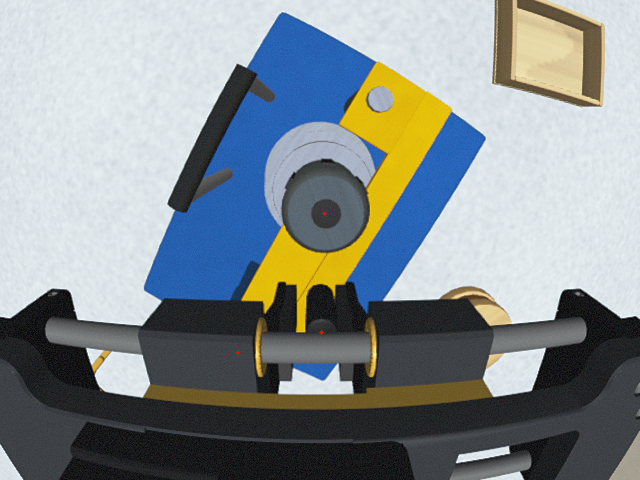

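Call:
{"name": "drive_tool", "arguments": {
  "commands": [
    [0.05,-0.2,0,0,0,0,0.21],
    [0.05,-0.2,0,0,0,0,0.21],
    [0,0,0,0,0,0,0.21]
  ]
}}

```text
time_s: 8.22
tool_pos: [0.5595, 0.0618, 0.1711]
tool_rot: [179.2, 0.1, 116.1]
force: [16.6, 2.5, -11.2]
grip_width: 0.0187
```

```bash
python3 look.py k2
```

```text
stand [ 21.5 -45.2 171.1] F stand [ 16.4   3.7 -11.2] [1.792e+02 1.000e-01 1.161e+02] 0.018720257221536106 8.2167 [ 18.  15. -31. 104.   9.  63.  10.]
```

Call:
{"name": "drive_tool", "arguments": {
  "commands": [
    [-0.1,0.35,0,0,0,0,0.21],
    [-0.05,0.3,0,0,0,0,0.3],
    [0,0,0,0,0,0,0.3],
    [0,0,-2.1,0,0,0,0.3],
    [0,0,-2.1,0,0,0,0.3],
    [0,0,-2.1,0,0,0,0.3],
    [0,0,0,0,0,6,0.3],
    [0,0,0,0,0,6,0],
    [0,0,0,0,0,6,0],
    [0,0,0,0,0,6,0],
    [0,0,0,0,0,6,0],
    [-3.33,-0.42,0,0,0,0,0],
    [-3.33,-0.42,0,0,0,0,0],
    [-3.33,-0.42,0,0,0,0,0],
    [-3.33,-0.42,0,0,0,0,0],
    [-3.33,-0.42,0,0,0,0,0],
    [-3.33,-0.42,0,0,0,0,0],
    [0,0,0,0,0,0,0]
  ]
}}

```text
time_s: 9.87
tool_pos: [0.5196, -0.1444, 0.2326]
tool_rot: [-179.8, 0.2, 85.5]
force: [-0.1, -0.6, -0.1]
grip_width: 0.0004
```

```bash
python3 look.py k3
```

```text
stand [  -3.9 -253.6  232.6] F stand [-0.  -0.6 -0.1] [-179.8    0.2   85.5] 0.00041406213743266646 9.8667 [ 31.   8. -20. 103.   3.  70.   6.]
```

View pics/k3_wrist.png

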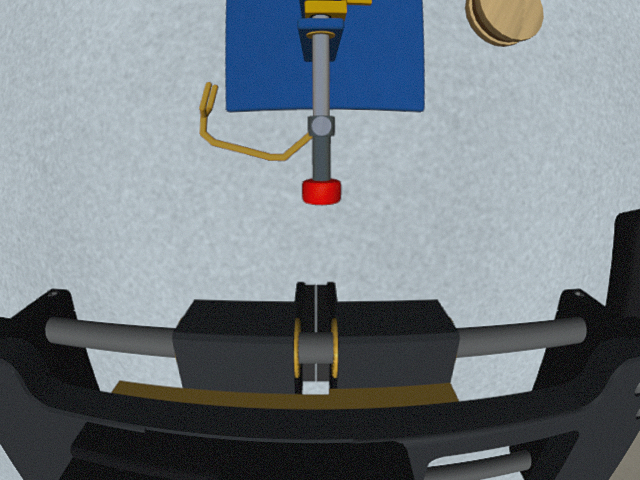

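View pics/k3_side.png

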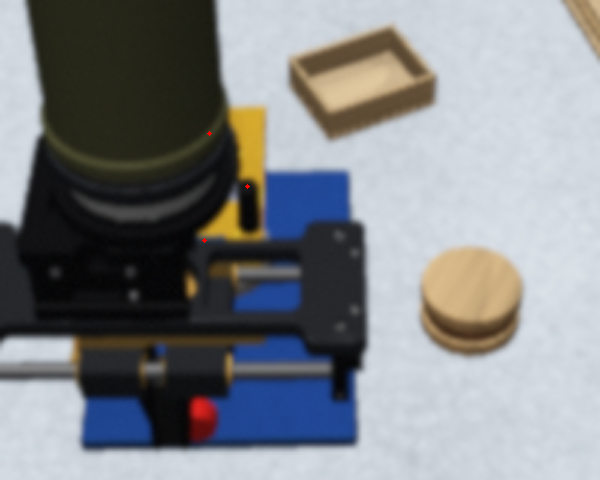

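View pics/k3_scene.png

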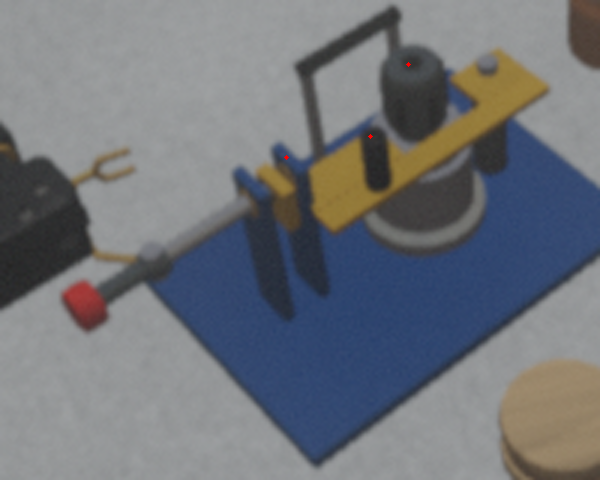

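Call:
{"name": "drive_tool", "arguments": {
  "commands": [
    [0,0.2,2.4,0,0,0,0],
    [0,0.2,2.4,0,0,0,0],
    [0,0,2.2,0,0,0,0],
    [1.0,0,0,0,0,0,0],
    [1.0,0,0,0,0,0,0],
    [1.0,0,0,0,0,0,0],
    [0.6,0,0,0,0,0,0],
    [0.6,0,0,0,0,0,0],
    [0.6,0,0,0,0,0,0],
    [0.6,0,0,0,0,0,0],
    [0.6,0,0,0,0,0,0],
    [0.4,0,0,0,0,0,0],
    [0.4,0,0,0,0,0,0],
    [0,0,0,0,0,0,0]
  ]
}}

```text
time_s: 11.18
tool_pos: [0.5317, -0.0718, 0.1641]
tool_rot: [179.9, 0.3, 86.0]
force: [-1.5, -9.2, 3.4]
grip_width: 0.0001
```

```bash
python3 look.py p1
```

```text
stand [   3.1 -180.4  164.1] F stand [-0.8 -9.2  3.4] [179.9   0.3  86. ] 0.00010136110408283361 11.1833 [ 25.  12. -22. 107.   5.  62.  -4.]
```

View pics/p1_wrist.png

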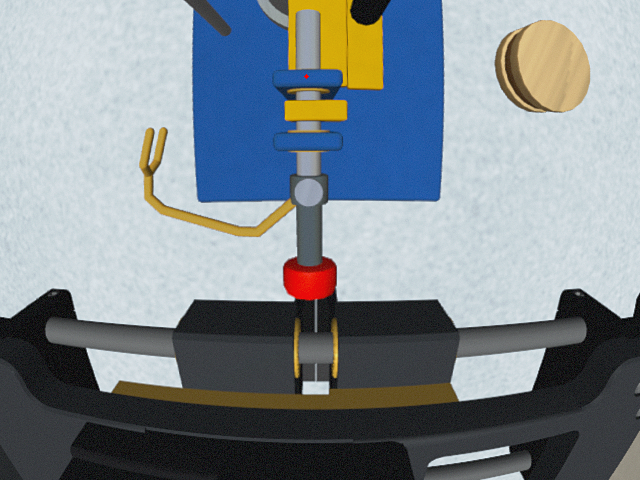

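Call:
{"name": "drive_tool", "arguments": {
  "commands": [
    [0.25,0,0,0,0,0,0],
    [0.25,0,0,0,0,0,0],
    [0,0,0,0,0,0,0],
    [0,0,0,0,0,0,0]
  ]
}}

```text
time_s: 11.67
tool_pos: [0.5317, -0.0714, 0.1641]
tool_rot: [179.9, 0.6, 85.8]
force: [-2.3, -17.0, 3.5]
grip_width: 0.0006
```

Run:
```python
from cell import env
from h import *
o=env.get_obs(); print((RS.T@(o["tool_pos"]-O)*1000).round(1),o["force"])
w=env.read_camera("wrist")
# pin end, pivot cap, loop features at z=.104
for k,(u,v) in dict(pinend=(308,12),piv=(308,192),bowA=(148,178),bowB=(162,210),corner=(257,234)).items(): print(k,(RS.T@(onz(w,"wrist",u,v,.104)-O)*1000).round(1))
cv2.imwrite("pics/p2.png",w["img"])
```

```text
[   3.  -180.   164.1] [ -2.32255998 -16.96534905   3.46921519]
pinend [  0.5 -50.1 104. ]
piv [ 1.000e-01 -1.254e+02  1.040e+02]
bowA [ -70.2 -117.3  104. ]
bowB [ -64.7 -131.9  104. ]
corner [ -22.  -143.4  104. ]
```

View pics/p2.png

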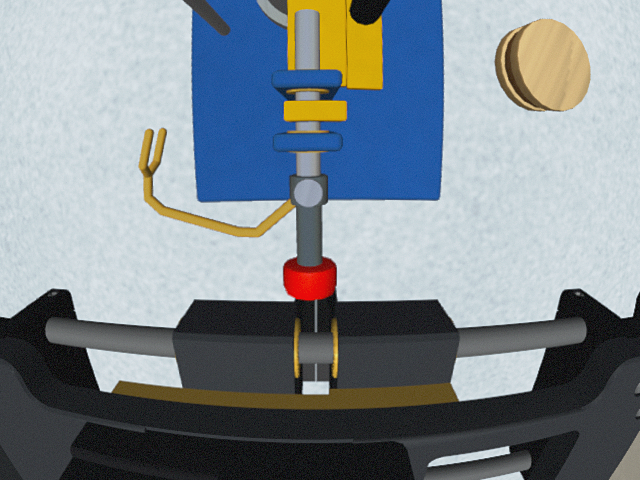

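Call:
{"name": "drive_tool", "arguments": {
  "commands": [
    [-0.6,0,0,0,0,0,0],
    [-1.0,0,0,0,0,0,0],
    [0,-2.0,0,0,0,0,0],
    [0,-2.3,0,0,0,0,0],
    [0.6,-2.3,0,0,0,0,0],
    [0,0,0,0,0,0,0]
  ]
}}

```text
time_s: 12.22
tool_pos: [0.4615, -0.0669, 0.1623]
tool_rot: [-179.8, -0.1, 86.1]
force: [0.0, 0.3, 0.1]
grip_width: 0.0006
```

```bash
python3 look.py l0
python3 - <<'E'
from cell import env
from h import *
o=env.get_obs(); p=(RS.T@(o["tool_pos"]-O)*1000)[:2]
def cen(f): 
    f=np.radians(f); c,s=np.cos(f),np.sin(f)
    return np.array([0,-124])+np.array([[c,-s],[s,c]])@[-28,42]-[15,9.5]
for f in list(range(75,-1,-5)):
    q=cen(f); d=(q-p)/10; p=q; print(f,q.round(1),"tx,ty",d[[1,0]].round(2))
E
```

```text
stand [ -67.3 -180.4  162.3] F stand [0.  0.3 0.1] [-1.798e+02 -1.000e-01  8.610e+01] 0.0005531218714505652 12.2167 [ 27.   4. -23. 116.   2.  60.  -0.]
75 [ -62.8 -149.7] tx,ty [ 3.19 -0.  ]
70 [ -64.  -145.4] tx,ty [ 0.42 -0.12]
65 [ -64.9 -141.1] tx,ty [ 0.43 -0.09]
60 [ -65.4 -136.7] tx,ty [ 0.44 -0.05]
55 [ -65.5 -132.3] tx,ty [ 0.44 -0.01]
50 [ -65.2 -128. ] tx,ty [0.44 0.03]
45 [ -64.5 -123.6] tx,ty [0.44 0.07]
40 [ -63.4 -119.3] tx,ty [0.43 0.11]
35 [ -62.  -115.2] tx,ty [0.42 0.14]
30 [ -60.2 -111.1] tx,ty [0.4  0.18]
25 [ -58.1 -107.3] tx,ty [0.39 0.21]
20 [ -55.7 -103.6] tx,ty [0.37 0.25]
15 [ -52.9 -100.2] tx,ty [0.34 0.28]
10 [-49.9 -97. ] tx,ty [0.32 0.3 ]
5 [-46.6 -94.1] tx,ty [0.29 0.33]
0 [-43.  -91.5] tx,ty [0.26 0.36]
```

View pics/l0_wrist.png

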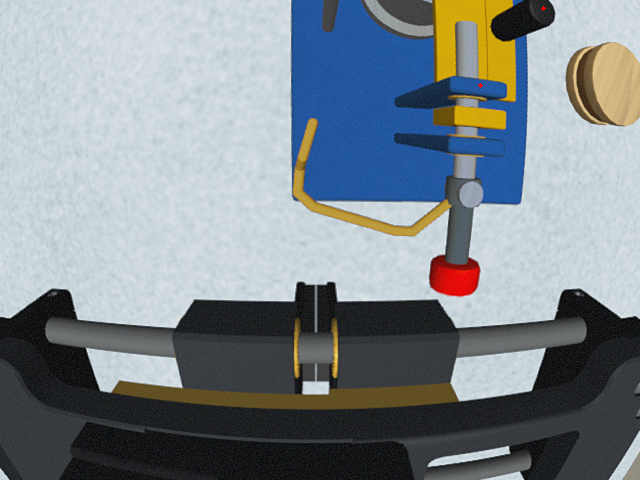

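Call:
{"name": "drive_tool", "arguments": {
  "commands": [
    [1.2,0,0,0,0,0,0],
    [1.0,0,0,0,0,0,0],
    [1.0,0,0,0,0,0,0],
    [0.42,-0.12,0,0,0,0,0],
    [0.43,-0.09,0,0,0,0,0],
    [0.44,-0.05,0,0,0,0,0],
    [0.44,-0.01,0,0,0,0,0],
    [0.44,0.03,0,0,0,0,0],
    [0.44,0.07,0,0,0,0,0],
    [0.43,0.11,0,0,0,0,0],
    [0.42,0.14,0,0,0,0,0],
    [0.4,0.18,0,0,0,0,0],
    [0,0,0,0,0,0,0]
  ]
}}

```text
time_s: 13.45
tool_pos: [0.4728, 0.0024, 0.1632]
tool_rot: [-180.0, -0.0, 86.1]
force: [-0.5, 1.3, 0.6]
grip_width: 0.0001
```

```bash
python3 look.py l1
```

```text
stand [ -60.9 -110.5  163.2] F stand [-0.6  1.2  0.6] [-180.    -0.    86.1] 9.296624034759436e-05 13.45 [ 23.   4. -27. 116.   2.  60.  -9.]
```

View pics/l1_wrist.png

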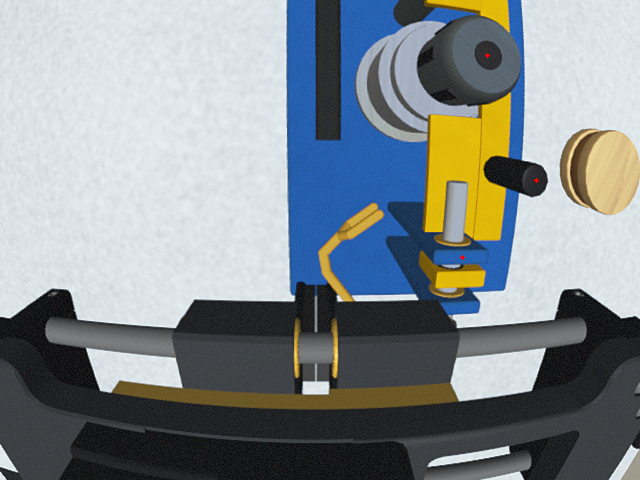

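View pics/l1_scene.png

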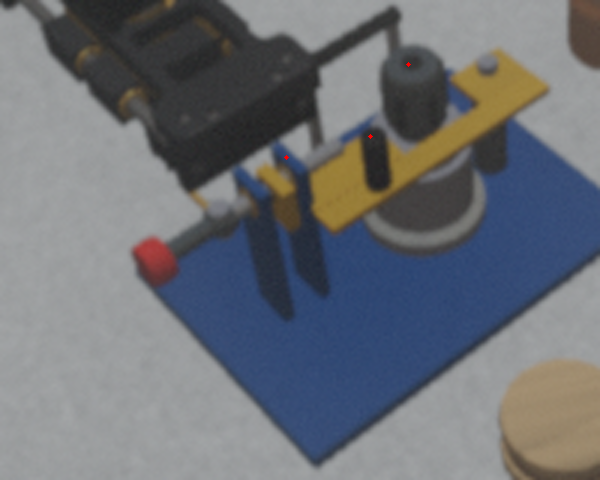

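Call:
{"name": "drive_tool", "arguments": {
  "commands": [
    [0.39,0.21,0,0,0,0,0],
    [0.37,0.25,0,0,0,0,0],
    [0.34,0.28,0,0,0,0,0],
    [0.32,0.3,0,0,0,0,0],
    [0.29,0.33,0,0,0,0,0],
    [0.26,0.36,0,0,0,0,0],
    [0,0.3,0,0,0,0,0],
    [0,0,0,0,0,0,0]
  ]
}}

```text
time_s: 14.27
tool_pos: [0.4948, 0.02, 0.1632]
tool_rot: [180.0, -0.0, 86.1]
force: [-0.8, 1.0, -0.6]
grip_width: 0.0002
```

```bash
python3 look.py l2
```

```text
stand [-40.1 -91.4 163.2] F stand [-0.9  0.9 -0.6] [180.   -0.   86.1] 0.0001987954974545665 14.2667 [ 21.   7. -28. 113.   4.  61. -12.]
```

View pics/l2_wrist.png

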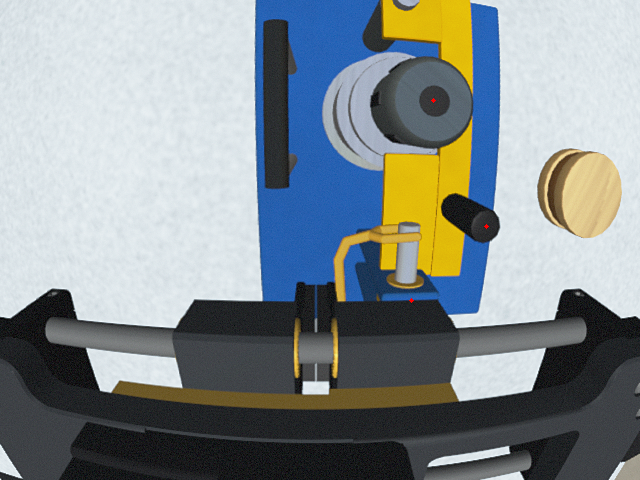

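Call:
{"name": "drive_tool", "arguments": {
  "commands": [
    [0,0.25,0,0,0,0,0],
    [0,0.25,0,0,0,0,0],
    [0,0,0,0,0,0,0]
  ]
}}

```text
time_s: 14.67
tool_pos: [0.4983, 0.0194, 0.163]
tool_rot: [-179.8, -0.0, 86.1]
force: [-4.6, 1.9, 1.9]
grip_width: 0.0007
```

Call:
{"name": "drive_tool", "arguments": {
  "commands": [
    [0,0.2,0,0,0,0,0],
    [0,0.2,0,0,0,0,0],
    [0,0,0,0,0,0,0]
  ]
}}

```text
time_s: 14.92
tool_pos: [0.4993, 0.0195, 0.1625]
tool_rot: [-179.4, 0.0, 86.1]
force: [-14.2, 2.9, 9.4]
grip_width: 0.0007
```

```bash
python3 look.py l3
```

```text
stand [-35.6 -91.6 162.5] F stand [-14.4   1.9   9.4] [-179.4    0.    86.1] 0.0007059751739036664 14.9167 [ 21.   8. -28. 112.   4.  61. -13.]
```

View pics/l3_wrist.png

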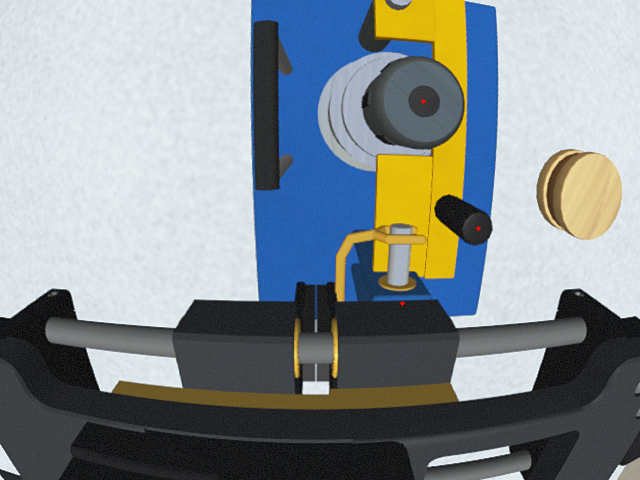

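Call:
{"name": "drive_tool", "arguments": {
  "commands": [
    [0,-0.7,0,0,0,0,0],
    [0,-1.5,0,0,0,0,0],
    [0,-2,0,0,0,0,0],
    [0,0,-3,0,0,0,0],
    [0,0,-3,0,0,0,0],
    [0,0,-3,0,0,0,0],
    [0,0,-3,0,0,0,0],
    [0,0,0,0,0,0,0],
    [0,0,0,0,0,0,0]
  ]
}}

```text
time_s: 15.82
tool_pos: [0.4629, 0.0214, 0.2855]
tool_rot: [179.6, 0.0, 86.0]
force: [-0.5, 0.2, -0.3]
grip_width: 0.0007
```

```bash
python3 look.py f
```

```text
stand [-72.  -92.3 285.5] F stand [-0.5  0.2 -0.3] [179.6   0.   86. ] 0.0007079895702252279 15.8167 [ 22.  -4. -27. 108.  -2.  75.  -8.]
```

View pics/f_wrist.png

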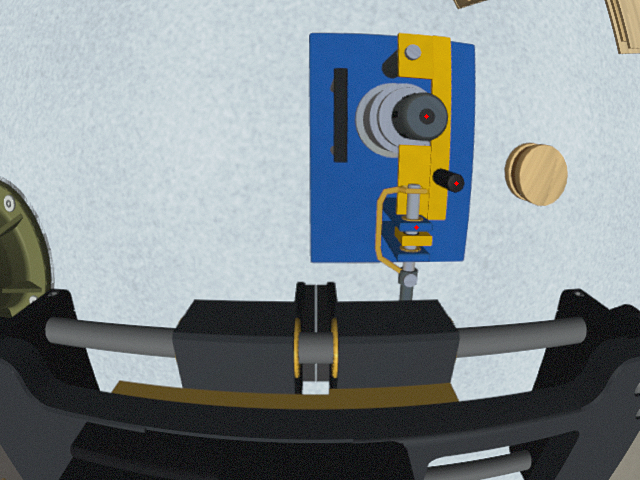

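View pics/f_scene.png

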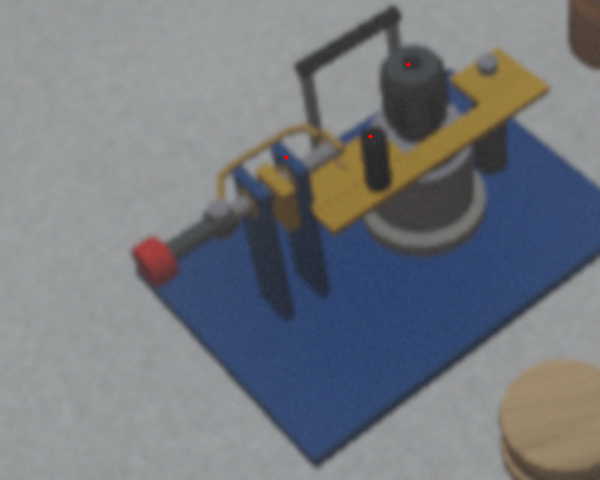

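View pics/f_side.png

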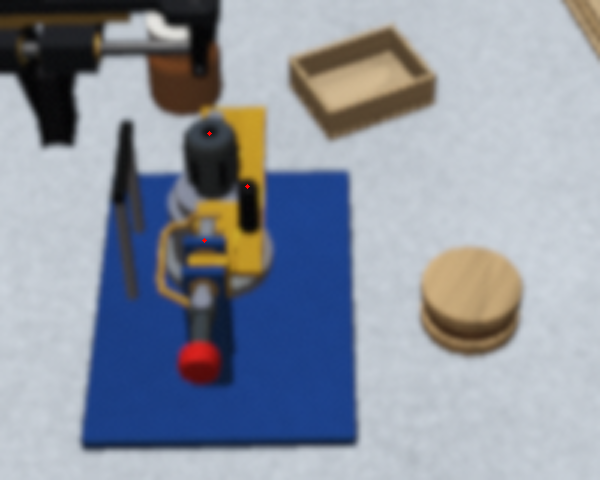

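Run:
```python
from cell import env
from h import *
w=env.read_camera("wrist")
for k,(u,v) in dict(pinend=(414,187),piv=(410,279),bowA=(378,205),bowB=(376,250)).items(): print(k,(RS.T@(onz(w,"wrist",u,v,.106)-O)*1000).round(1))
print(env.sign_off())
```

```text
pinend [ -1.1 -51.9 106. ]
piv [   1.2 -125.7  106. ]
bowA [-28.1 -66.  106. ]
bowB [ -28.  -101.2  106. ]
the job is handed in; nothing more can be done
None
```

The job is done and handed in after about 16 s of the 56 s allowed; the hand-in gives no verdict, so what follows rests on my own measurements.

**What I did**
- **Chuck:** I pushed the nut upright with the fingers as a cradle, and it dropped into the socket.
- **Keeper:** I swung it closed by its post until it met its stop, at about 17 N.
- **Pin:** I pushed the knob until the pin met its stop, at about 17 N.
- **Loop:** I pushed the bow round until the fork straddled the pin's end and met its stop, at about 14 N. Then I backed away and lifted clear.

**Last checks**
- **Chuck:** the nut top lies on the predicted home point in the wrist view, and the flange looks flat on the seat. I judged upright and seated from the pictures only.
- **Keeper:** its end ear is between the lugs, and the post is on its predicted closed mark.
- **Pin:** the pin's end measures at stand y of about -50 to -52 mm, against -49.5 mm expected. The pivot measures at about -125 mm, against -124 mm.
- **Loop:** the bow runs parallel to the pin at stand x = -28 mm.
- **Bystanders and contact:** the disc stack and tray look unmoved, and what shows of the jar does too. The tool reads about 0.6 N, so it touches nothing.

**Disagreements**
- Before the push, the knob's outer face looked about 5 mm nearer the stand than the given geometry says. I settled the pin by its stop and its far end instead.
- The side camera put the nut top 5 to 7 mm off the model by rough pixel picks, and the scene camera about 3 mm. The wrist camera agreed with the model to about 1 mm, so I relied on that one.

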